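Hang washed binding parts to dry

ROBOT

A 6-joint arm with a two-finger parallel gripper is mounted at the origin on the work surface. World frame = base frame: x ahead of the robot, y to its left, z up, the work surface at z = 0. Lengths are in mm, angles in degrees, forces in N, time in s.
With the tool pointing down it reaches from about 300 to 850 mm from the base axis. Payload 4.2 kg.
Tool frame: the origin (TCP) lies midway between the tips of the shut fingers; the grasp point (between the pads) lies 19 mm behind it; z points along the fingers, y is the line along which they close (so a half turn about z gives the same grasp; the last joint's range is limited). The gripper opens to 91 mm and grips with 3 to 60 N. Pads are 32 mm wide; open, the fingers measure 118 mm over their backs; the gripper's body (76 mm by 178 mm) begins 60 mm behind the grasp point.
Start: joints at [64.515, 18.312, 89.639, -0, 72.044, -1.146], TCP at [236.984, 523.91, 213.976] pointing down, gripper open.
Joint ranges: [-177.97, 177.97], [-48.28, 115.42], [12.27, 149.76], [-77.06, 257.06], [2.81, 150.46], [-146.56, 146.56]. Speed limits (degrees/s): [147.25, 147.25, 180, 180, 180, 180].

INTERFACE

Orientations are given as [roll, pitch, yaw] about the fixed x, y, z axes, in that order (R = Rz(yaw) Ry(pitch) Rx(roll)).
In Python, from workcell import env gives the robot as it stands.
- The arm moves only by the tool send_rows, never from a script. Its argument "steps" is a list that holds one entry, the list of rows, each a list of 5 numbers: the shift along the tool's x, y, z scaled (see below), then the turn about the tool's z scaled (see below), then the opening, from 0 (shut) to 1 (fully open). In form: [[[dx, dy, dz, yaw, fingers], ...]]. A call has 1 to 5 rows; each row shifts and turns the commanded pose from where the row before left it, along the tool's axes as they then stand; what a row does not reach is not made up. The controller multiplies each number of a shift by 0.04 m and each number of a turn by 0.12 rad. A row lasts 1/12 s, in which the tool goes at most 41.7 mm and 7.16 degrees, less where a joint would pass 70% of its speed; a pose out of reach is approached as far as the arm can. A call with a number of a shift or a turn outside -1 to 1 is refused whole. A call with a gripper value outside its range is refused whole. The fingers move at their own pace and stop on an object; "squeeze" is the grip in N (left out, the last holds). Time passes only in rows, so rows that do not move let the fingers close. It gives the time, the measured TCP pose, the force, the opening and the grip force at its end, in the units of the state.
- env.state(): the state, without advancing time (a new reading comes with each control period).
- env.grab_frame(name): name is "side" or "top"; returns a dict with "pixels" (480x640x3 uint8, red, green, blue), "depth" (480x640 float32, mm along the optical axis (not along the pixel's ray), 0 where there is no reading), "intrinsics" (3x3 intrinsics, pixels), "cam_to_world" (4x4, takes a point from camera to world coordinates). Camera axes: x right, y down, z forward; pixel columns grow to the right and rows downward; lengths in mm; the calibration is good to about 2 mm. A picture is of the moment at which its call begins.
- env.job_done(): hands the job in; it is judged then, once.
The state is a dict: "time_s": time; "qpos": joint angles; "qvel": joint speeds; "effort": joint torques, N m; "ee_pos": TCP position; "ee_rot": TCP orientation; "force": force on the tool from outside, world axes, zero at the start; "torque": the same for the moment, N m; "gripper_width": finger opening in mm; "gripper_force": force on a finger pad.
Only numpy, scipy, OpenCV 4.12 (cv2) and the standard library are available. Lean on these libraries where they do the work, as an engineer would, in place of code of your own. Each camera call takes 0.05 s, during which the arm holds its last target. There are 200 camera calls.

TASK

Dry the washed ski-binding parts: put the toe piece and the heel piece into the steel basket, then hang the loaded basket by its handle on the two prongs of the green dryer and let go of it. Last of all, open the dryer's air fully by sliding the black grip on its top all the way to the end farther from the prongs. Leave the other things on the bench where they are.

Things in the scene. Friction and masses are not known exactly. Their poses are not given: they have to be found in the camera images.
- basket: Loose open steel basket at the robot's left, 200 mm (own x) by 120 mm (own y), walls 35 mm high, walls and floor 4 mm thick, 0.35 kg. Origin: centre of its underside, z up. A rigid arched handle of 8 mm bar crosses its middle: uprights at y = +/-58 mm, level bar along y, axis 125 mm above the underside. Room for one part either side of the handle (x about +/-60 mm).
- basket_grip (a point): Middle of the basket's handle bar, 125 mm above the underside: centre of a black plastic sleeve 14 mm thick (basket x), 40 mm long (basket y), 16 mm high. Axes as the basket.
- toe: Loose binding toe piece at the robot's right, black plastic on a steel plate, 64 mm long (own x), 44 mm wide (own y), 45 mm high, 0.16 kg: low block with a round grey dial on top, two short wings towards own -x. Flat parallel sides at 10 to 35 mm height, x = -15 to +23 mm. Origin: centre of underside, z up. May swap places with heel piece and cork block.
- heel: Loose binding heel piece at the robot's right, black plastic on a steel plate, 64 mm long (own x), 42 mm wide (own y), 50 mm high, 0.18 kg: taller block in the middle, grey lever sloping down towards own +x. Flat parallel sides at 10 to 48 mm height, x = -16 to +16 mm. Origin: centre of underside, z up.
- dryer: Fixed green dryer box, 170 mm deep (own x), 360 mm wide (own y), 200 mm high, front to own -x (the robot); origin: centre of underside. Two level 8 mm round steel prongs leave the front (x = -85 mm) at own y = -118 and -42 mm, axis 180 mm above the bench, level to x = -225 mm, then turned up to tips at x = -239 mm, 194 mm above the bench. Air slider on its top at own +y.
- hook_seat (a point): Where the middle of the basket's handle bar (point basket_grip) lies when the basket hangs well on both prongs: midway between the prongs, 8 mm above their axis, 115 mm in front of the dryer's face. Axes as the dryer; basket's own x lies along the dryer's x, either way round.
- damper (a joint): Air slider on top of the dryer, m: 0 = shut (end nearer the prongs), 0.100 = fully open (end farther from the prongs, along the dryer's own +y). Starts between 0 and 0.05. Stays where it is left; about 1.5 N of friction plus 3 N per m/s.
- damper_top (a point): Top centre of the air slider's black grip: a block 28 mm (dryer x) by 20 mm (dryer y) by 40 mm high, on a 14 mm high aluminium track; top 254.5 mm above the bench. Moves with the slider.
- cork_block: Bystander: loose cork block 90 x 45 x 35 mm among the binding parts.
- screwdriver: Bystander: screwdriver lying in front of and under the prongs.
- brush: Bystander: wooden hand brush 110 x 60 x 42 mm lying on its bristles, in front of or under the prongs.
- jar: Bystander: jar 70 mm across, 90 mm high, right of the dryer.
- cleaner: Bystander: yellow bottle 66 mm across, 190 mm high, at the far right.
- tape: Bystander: roll of grey tape 100 mm across, 25 mm high, lying at the far left.
There are look-alikes about, which are no part of the job. Leave any yellow look-alike of the basket alone.

How it is judged (in metres and radians):
On the way, in this order (a step that is already met when the one before it is completed fails the run):
1. toe piece and heel piece both lie in the basket, let go of (x of toe in the frame of basket between -0.095 and 0.095 m and y of toe in the frame of basket between -0.057 and 0.057 m and z of toe in the frame of basket between -0.005 and 0.035 m and x of heel in the frame of basket between -0.095 and 0.095 m and y of heel in the frame of basket between -0.057 and 0.057 m and z of heel in the frame of basket between -0.005 and 0.035 m and contact force between the fingers and toe below 0.3 N and contact force between the fingers and heel below 0.3 N), for 0.2 s.
2. the loaded basket hangs by its handle on both prongs, let go of (x of toe in the frame of basket between -0.095 and 0.095 m and y of toe in the frame of basket between -0.057 and 0.057 m and z of toe in the frame of basket between -0.005 and 0.035 m and x of heel in the frame of basket between -0.095 and 0.095 m and y of heel in the frame of basket between -0.057 and 0.057 m and z of heel in the frame of basket between -0.005 and 0.035 m and x of basket_grip in the frame of hook_seat between -0.03 and 0.03 m and y of basket_grip in the frame of hook_seat between -0.025 and 0.025 m and z of basket_grip in the frame of hook_seat between -0.008 and 0.008 m and angle between basket's own z axis and vertical below 0.3 rad and contact force between basket and dryer above 2 N and contact force between the fingers and basket below 0.3 N), for 0.3 s.
3. the air slider is fully open (value of joint damper above 0.093 m), for 0.2 s.
At the end, for the whole second after the job is handed in: Toe piece and heel piece lie inside the basket; the basket hangs at rest by its handle bar on both prongs (bar middle within 25 mm sideways, 30 mm lengthways and 8 mm in height of hook_seat, basket tilted less than 0.3 rad); the air slider is within 7 mm of its fully open end (0.100) (x of toe in the frame of basket between -0.095 and 0.095 m and y of toe in the frame of basket between -0.057 and 0.057 m and z of toe in the frame of basket between -0.005 and 0.035 m and x of heel in the frame of basket between -0.095 and 0.095 m and y of heel in the frame of basket between -0.057 and 0.057 m and z of heel in the frame of basket between -0.005 and 0.035 m and x of basket_grip in the frame of hook_seat between -0.03 and 0.03 m and y of basket_grip in the frame of hook_seat between -0.025 and 0.025 m and z of basket_grip in the frame of hook_seat between -0.008 and 0.008 m and angle between basket's own z axis and vertical below 0.3 rad and contact force between basket and dryer above 2 N and value of joint damper above 0.093 m and linear speed of basket below 0.03 m/s); the robot touches nothing.
It fails at once if another thing on the bench (cork block, screwdriver, brush, jar, yellow bottle or tape) is moved by more than 40 mm (distance of any of cork_block, screwdriver, brush, jar, cleaner, tape from where it was at the start of the episode above 0.04 m).
It also fails if it takes over 72 s, if anything falls off the work surface, if the arm or the gripper's body presses on something with over 40 N, if the wrist force passes 120 N, or if a joint passes its speed limit or range.

## Working session

There is one attempt and no reset: what is moved stays moved. The work goes in short steps, Python scripts to look and compute and a tool call to move; the robot and the scene stay as the last step left them, time stands still between calls to the robot, and variables do not carry over. Pictures are saved under pics/ and viewed, at most 13 in all, crops included, and the job is handed in when it is done.

Besides the shell and the picture viewer there is one more tool, called after ">>>" in YAML: its name, and indented under it one key for each argument. send_rows: Moves the arm, as the interface text tells. Shifts and turns lie within -1 to 1; 1 stands for 0.04 m of shift or 0.12 rad of turn. Its arguments: {"type":"object","properties":{"steps":{"type":"array"},"squeeze":{"type":"number"}},"required":["steps"]}

```bash
mkdir -p pics; cat > h.py <<'E'
import numpy as np, cv2
from workcell import env
def grab(n):
    f=env.grab_frame(n); d=f['depth'].astype(float); K=np.array(f['intrinsics']); T=np.array(f['cam_to_world'])
    v,u=np.indices(d.shape)
    P=np.stack([(u-K[0,2])/K[0,0]*d,(v-K[1,2])/K[1,1]*d,d],-1)@T[:3,:3].T+T[:3,3]
    P[d==0]=np.nan
    return f['pixels'],P,K,T
E
python3 - <<'E'
from h import *
for n in('top','side'):
    im,P,K,T=grab(n); cv2.imwrite(f'pics/{n}0.png',im[...,::-1]); np.savez(f'{n}0.npz',im=im,P=P,K=K,T=T)
    print(n,T.round(2).tolist(),K[0,0])
print(env.state())
E
```

```text
top [[0.03, -1.0, 0.09, 283.23], [-1.0, -0.03, 0.0, -55.32], [0.0, -0.09, -1.0, 1857.64], [0.0, 0.0, 0.0, 1.0]] 598.7024819473344
side [[1.0, -0.06, 0.04, 371.42], [-0.07, -0.58, 0.81, -1228.87], [-0.02, -0.81, -0.58, 1008.36], [0.0, 0.0, 0.0, 1.0]] 542.5911106882589
{'time_s': 0.1, 'qpos': array([ 6.45147698e+01,  1.83464428e+01,  8.96990462e+01, -8.66135365e-04,
        7.20418743e+01, -1.14714601e+00]), 'qvel': array([-0.02724349, -0.09111881, -0.17875509, -0.06682398,  0.01661053,
       -0.00167882]), 'effort': array([ 2.62444973e-04, -4.13333881e+01, -2.32509077e+01,  7.29447906e-02,
        4.23456053e-02, -7.55952306e-05]), 'ee_pos': array([236.79514435, 523.49653416, 213.22223415]), 'ee_rot': array([-1.79912638e+02, -9.25658394e-04,  1.55662183e+02]), 'force': array([-0.66022056,  0.06234142,  0.02359771]), 'torque': array([ 0.00705462, -0.00031436, -0.00136445]), 'gripper_force': 0.0, 'gripper_width': 91.06252401262876}
```

View pics/top0.png

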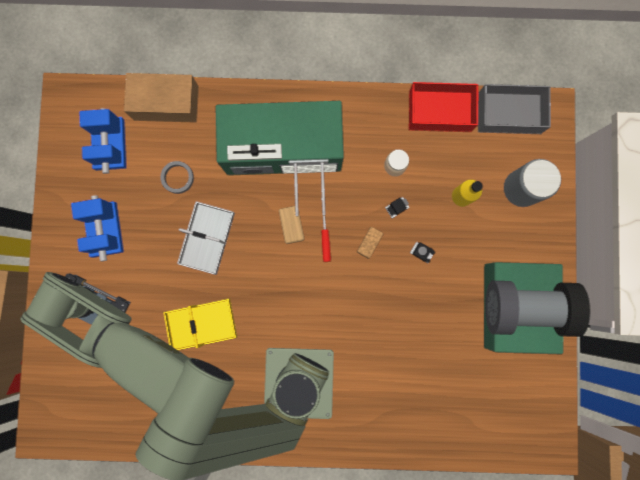

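View pics/side0.png

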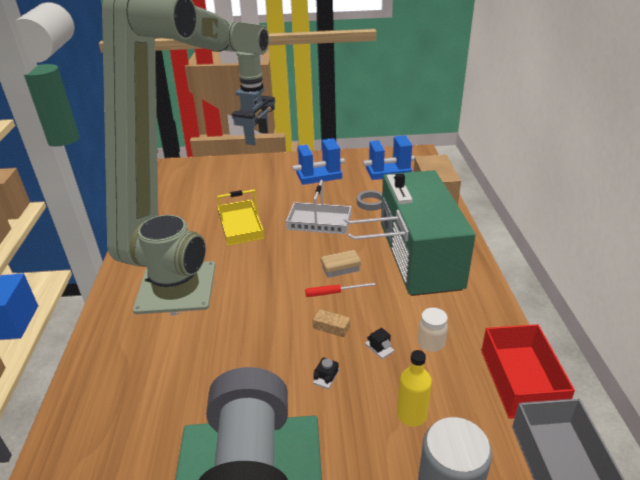

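The top view shows the basket at about (206,238), heel at (398,207), toe with its dial at (423,252), dryer at (280,137) with prongs at columns 297 and 323, and the slider grip at (254,151). The side view shows the toe at (326,372), heel at (380,342) and basket at (319,215).

```bash
cat > m.py <<'E'
from h import *
import sys
t=np.load('top0.npz'); s=np.load('side0.npz')
def crop(a,u,v,r=26,k=7): return cv2.resize(a['im'][v-r:v+r,u-r:u+r,::-1],None,fx=k*26/r,fy=k*26/r,interpolation=cv2.INTER_CUBIC)[:364,:364]
row=lambda *c: np.hstack([cv2.resize(x,(260,260)) for x in c])
cv2.imwrite('pics/c0.png',np.vstack([row(crop(t,398,207),crop(t,423,252),crop(t,206,238,45)),row(crop(s,380,342),crop(s,326,372),crop(s,319,210,45))]))
def pts(a,u,v,r,zmin,zmax=400):
    P=a['P'][v-r:v+r,u-r:u+r].reshape(-1,3); C=a['im'][v-r:v+r,u-r:u+r].reshape(-1,3).astype(int)
    m=(P[:,2]>zmin)&(P[:,2]<zmax); return P[m],C[m]
def desc(n,P):
    (c,sz,an)=cv2.minAreaRect(P[:,:2].astype(np.float32)); print(n,len(P),'c',np.round(c,1),'sz',np.round(sz,1),'ang',round(an,1),'med',np.median(P,0).round(1),'zmax',np.percentile(P[:,2],[50,90,99]).round(1))
for n,a,u,v,r in[('heelT',t,398,207,16),('heelS',s,380,342,18),('toeT',t,423,252,16),('toeS',s,326,372,18),('corkT',t,370,243,18),('brushT',t,291,225,22)]:
    desc(n,pts(a,u,v,r,10)[0]); 
    Q=pts(a,u,v,r,30)[0]
    if len(Q)>5: desc('  z>30',Q)
P,C=pts(t,206,238,46,20); m=(C.max(1)-C.min(1)<45); desc('basketT',P[m]); desc(' grip',P[(P[:,2]>90)]); Q=P[(P[:,2]>25)&(P[:,2]<45)]; desc(' rim',Q)
P,C=pts(s,319,205,46,20); desc(' gripS',P[P[:,2]>90]); Q=P[(P[:,2]>20)&(P[:,2]<50)]; desc(' rimS',Q)
P,C=pts(t,280,137,75,190,206); g=(C[:,1]>C[:,0]+20); desc('dryT',P[g])
P,C=pts(t,254,151,40,225); desc('damperT',P)
P,C=pts(s,400,188,22,225); desc('damperS',P)
P,C=pts(t,310,195,40,150,196); m=(P[:,0]<760)
P=P[m]
for lo,hi in[(0,1)]:
    pass
desc('prT',P); 
k=P[:,1]>np.median(P[:,1]); 
for q in(P[k],P[~k]): print(np.polyfit(q[:,0],q[:,1],1),q[:,0].min(),q[:,0].max(),np.median(q[:,2]))
E
python3 m.py
```

```text
heelT 273 c [ 546.3 -287.3] sz [88.2 74.6] ang 0.6 med [ 543.8 -285.1   46.3] zmax [46.3 54.  58.4]
  z>30 208 c [ 546.1 -288. ] sz [42.  66.1] ang 32.8 med [ 546.5 -288.5   48.6] zmax [48.6 54.5 58.4]
heelS 422 c [ 546.6 -291.9] sz [46.  61.8] ang 25.3 med [ 543.9 -300.6   42.7] zmax [42.7 51.  52.9]
  z>30 322 c [ 548.6 -295. ] sz [45.2 54.5] ang 26.5 med [ 546.8 -298.8   47. ] zmax [47.  51.3 52.9]
toeT 295 c [ 407.5 -375.7] sz [83.2 90.6] ang 74.4 med [ 406.8 -365.5   36.3] zmax [36.3 45.8 52.5]
  z>30 230 c [ 405.6 -370.1] sz [57.2 44.2] ang 59.6 med [ 407.5 -366.1   38.3] zmax [38.3 46.7 52.9]
toeS 468 c [ 407. -372.] sz [60.4 47. ] ang 61.1 med [ 406.8 -377.6   34.7] zmax [34.7 44.2 47.5]
  z>30 330 c [ 406.6 -372.5] sz [60.1 45.1] ang 57.9 med [ 408.  -373.2   36.9] zmax [36.9 45.2 47.7]
corkT 454 c [ 433.2 -207.7] sz [109.  102.1] ang 1.3 med [ 432.4 -204.2   34.7] zmax [34.7 41.1 45.1]
  z>30 365 c [ 432.7 -204.9] sz [45.  89.9] ang 62.4 med [ 432.5 -204.4   36.1] zmax [36.1 41.7 46.6]
brushT 737 c [483.6  41.7] sz [125.2 127.3] ang 1.8 med [479.   36.8  42.4] zmax [ 42.4  
[... 490 characters left out ...]
 zmax [133.1 186.3 192.8]
 rimS 1065 c [456.3 369.9] sz [584.2 270.9] ang 82.8 med [444.9 367.   30.2] zmax [30.2 42.  49.2]
dryT 5936 c [725.   73.5] sz [171.  355.3] ang 3.9 med [734.   54.4 199.9] zmax [199.9 204.1 205.7]
damperT 93 c [661.7 133.6] sz [ 28.6 140.7] ang 10.0 med [658.9 134.6 252.2] zmax [252.2 258.6 261. ]
damperS 121 c [660.8 133.5] sz [29.1 23.5] ang 4.4 med [659.3 128.2 243.7] zmax [243.7 253.6 256.6]
prT 586 c [574.4  -8.2] sz [173.2 210.5] ang 1.8 med [638.9  -2.6 184.1] zmax [184.1 193.8 195.8]
[   0.23033085 -105.57983906] 486.96368405596945 659.6316115452028 184.01677216457392
[-6.29582959e-03 -5.28581996e+01] 492.09259863541615 661.9691865949321 184.26846410757548
```

View pics/c0.png

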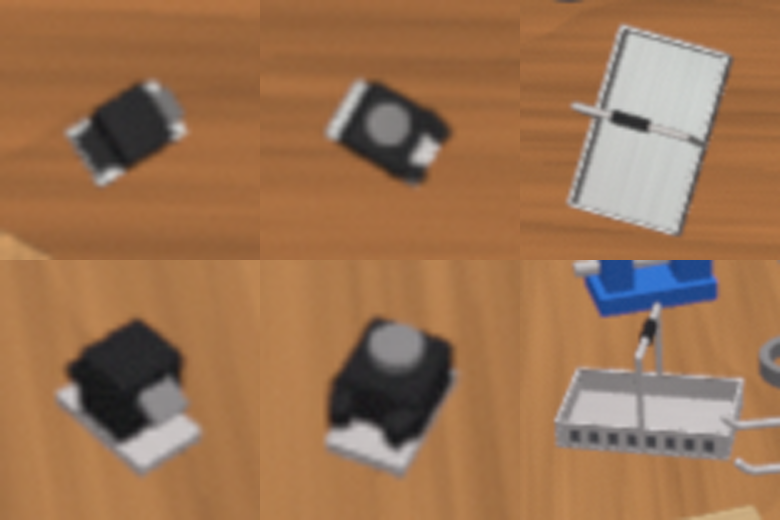

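The crops show the heel's grey lever pointing up and to the right, so its own x is at about -57°. The toe's wings point down and to the right, so its own x is at about +60°. The basket's handle bar lies at about 76°.

```bash
cat > go.py <<'E'
import sys, numpy as np
from workcell import env
def plan(tgts,s=None):
    s=env.state(); p=np.array(s['ee_pos']); yaw=s['ee_rot'][2]; print('t',s['time_s'],'at',p.round(1),'yaw',round(yaw,2),'rp',np.round(s['ee_rot'][:2],1),'w',round(s['gripper_width'],1),'F',np.round(s['force'],1),'g',round(s['gripper_force'],1))
    for x,y,z,w in tgts:
        a=(yaw-w+180)%360-180; c,si=np.cos(np.radians(w)),np.sin(np.radians(w)); d=np.array([x,y,z])-p
        print((x,y,z,w),'turn',round(a/np.degrees(.12),2),'then dx,dy,dz units',np.round(np.array([c*d[0]+si*d[1],si*d[0]-c*d[1],-d[2]])/40,2))
        p=np.array([x,y,z]); yaw=w
if __name__=='__main__': plan(eval(sys.argv[1]))
E
python3 go.py "[(546.5,-289,213,122.5),(546.5,-289,10,122.5),(546.5,-289,250,122.5),(490,285,250,166.3),(490,285,16,166.3)]"
python3 - <<'E'
import numpy as np
for n in('top0','side0'):
    a=np.load(n+'.npz');P=a['P'].reshape(-1,3);C=a['im'].reshape(-1,3).astype(int)
    d=P-[725,73.5,0];c,s=np.cos(np.radians(3.9)),np.sin(np.radians(3.9))
    x=d[:,0]*c+d[:,1]*s;y=-d[:,0]*s+d[:,1]*c
    for y0 in(-118,-42):
        m=(x>-245)&(x<-95)&(abs(y-y0)<20)&(P[:,2]>150)&(P[:,2]<215)
        for lo in(-245,-215,-185,-155,-125):
            k=m&(x>=lo)&(x<lo+30)
            if k.sum()>3:print(n,y0,lo,k.sum(),np.median(y[k]).round(1),np.median(P[k,2]).round(1))
        print(' xmin',x[m].min().round(1))
    k=(P[:,2]>240)&(P[:,2]<262)&(abs(x+70)<40)&(y>-20)&(y<200); print('grip own',np.median(x[k]),np.median(y[k]),y[k].min(),y[k].max(),k.sum())
E
```

```text
t 0.1 at [236.8 523.5 213.2] yaw 155.66 rp [-179.9   -0. ] w 91.1 F [-0.7  0.1  0. ] g 0.0
(546.5, -289, 213, 122.5) turn 4.82 then dx,dy,dz units [-2.129e+01 -4.380e+00  1.000e-02]
(546.5, -289, 10, 122.5) turn 0.0 then dx,dy,dz units [0.   0.   5.08]
(546.5, -289, 250, 122.5) turn 0.0 then dx,dy,dz units [ 0.  0. -6.]
(490, 285, 250, 166.3) turn -6.37 then dx,dy,dz units [ 4.77 13.61 -0.  ]
(490, 285, 16, 166.3) turn 0.0 then dx,dy,dz units [0.   0.   5.85]
top0 -118 -245 25 -118.8 187.3
top0 -118 -215 28 -117.3 183.5
top0 -118 -185 31 -118.3 182.7
top0 -118 -155 26 -119.2 182.9
top0 -118 -125 30 -117.8 182.5
 xmin -241.5
top0 -42 -245 27 -42.8 186.6
top0 -42 -215 25 -43.0 183.1
top0 -42 -185 32 -42.1 185.8
top0 -42 -155 30 -42.9 182.6
top0 -42 -125 26 -43.5 184.1
 xmin -241.5
grip own -60.60057093440791 65.85268395579001 57.2413326640034 77.77833806564468 74
side0 -118 -245 31 -119.9 184.5
side0 -118 -215 36 -119.9 182.4
side0 -118 -185 34 -120.5 181.4
side0 -118 -155 33 -120.3 181.6
side0 -118 -125 33 -120.7 182.4
 xmin -241.8
side0 -42 -245 29 -44.5 185.5
side0 -42 -215 32 -44.3 181.6
side0 -42 -185 32 -45.5 182.0
side0 -42 -155 29 -45.2 182.6
side0 -42 -125 32 -44.9 181.6
 xmin -242.4
grip own -61.84739627733215 58.290495994266855 52.41624109187913 75.95168648440874 71
```

>>> send_rows:
  steps:
    - [[0,0,0,0.96,1],[0,0,0,0.96,1],[0,0,0,0.96,1],[0,0,0,0.97,1],[0,0,0,0.97,1]]

```text
time_s: 0.52
ee_pos: [236.9, 523.6, 213.5]
ee_rot: [-180.0, 0.0, 122.2]
force: [0.5, -0.4, 0.8]
gripper_width: 91.4
gripper_force: 0.0
```

>>> send_rows:
  steps:
    - [[-0.88,-0.18,0,0,1],[-0.88,-0.18,0,0,1],[-0.88,-0.18,0,0,1],[-0.88,-0.18,0,0,1],[-0.88,-0.18,0,0,1]]

```text
time_s: 0.93
ee_pos: [301.3, 354.4, 213.5]
ee_rot: [-180.0, 0.0, 122.6]
force: [0.3, -1.4, 0.3]
gripper_width: 91.1
gripper_force: 0.0
```

>>> send_rows:
  steps:
    - [[-0.88,-0.18,0,0,1],[-0.88,-0.18,0,0,1],[-0.88,-0.18,0,0,1],[-0.88,-0.18,0,0,1],[-0.88,-0.18,0,0,1]]

```text
time_s: 1.35
ee_pos: [365.5, 186.6, 213.8]
ee_rot: [-180.0, -0.0, 122.5]
force: [0.3, 0.8, 0.1]
gripper_width: 91.1
gripper_force: 0.0
```

>>> send_rows:
  steps:
    - [[-0.88,-0.18,0,0,1],[-0.88,-0.18,0,0,1],[-0.88,-0.18,0,0,1],[-0.88,-0.18,0,0,1],[-0.88,-0.18,0,0,1]]

```text
time_s: 1.77
ee_pos: [429.8, 18.8, 213.8]
ee_rot: [-180.0, -0.0, 122.5]
force: [0.3, -0.0, 0.2]
gripper_width: 91.0
gripper_force: 0.0
```

>>> send_rows:
  steps:
    - [[-0.88,-0.18,0,0,1],[-0.88,-0.18,0,0,1],[-0.88,-0.18,0,0,1],[-0.88,-0.18,0,0,1],[-0.88,-0.18,0,0,1]]

```text
time_s: 2.18
ee_pos: [494.0, -148.9, 213.6]
ee_rot: [-180.0, -0.0, 122.5]
force: [0.8, -0.3, 0.1]
gripper_width: 91.3
gripper_force: 0.0
```

>>> send_rows:
  steps:
    - [[-0.88,-0.18,0,0,1],[-0.88,-0.18,0,0,1],[-0.88,-0.18,0,0,1],[-0.6,-0.1,0,0,1],[0,0,0,0,1]]

```text
time_s: 2.6
ee_pos: [543.3, -274.6, 212.6]
ee_rot: [-180.0, 0.1, 122.3]
force: [0.6, -0.6, 0.0]
gripper_width: 91.2
gripper_force: 0.0
```

```bash
python3 go.py "[(546.5,-289,11,122.5)]"
```

```text
t 2.6 at [ 543.3 -274.6  212.6] yaw 122.32 rp [-1.8e+02  1.0e-01] w 91.2 F [ 0.6 -0.6  0. ] g 0.0
(546.5, -289, 11, 122.5) turn -0.03 then dx,dy,dz units [-0.35 -0.13  5.04]
```

>>> send_rows:
  steps:
    - [[-0.35,-0.13,0.9,0,1],[0,0,0.9,0,1],[0,0,0.9,0,1],[0,0,0.9,0,1],[0,0,0.7,0,1]]

```text
time_s: 3.02
ee_pos: [543.5, -283.3, 39.0]
ee_rot: [-179.9, -0.2, 122.5]
force: [-0.4, 1.1, 0.2]
gripper_width: 91.3
gripper_force: 0.0
```

>>> send_rows:
  steps:
    - [[0,0,0.5,0,1],[0,0,0.24,0,1],[0,0,0,0,1],[0,0,0,0,0.3],[0,0,0,0,0]]
  squeeze: 30

```text
time_s: 3.43
ee_pos: [546.4, -285.1, 14.0]
ee_rot: [179.9, 0.1, 122.5]
force: [0.9, 0.3, 0.0]
gripper_width: 80.9
gripper_force: 0.0
```

>>> send_rows:
  steps:
    - [[0,0,0,0,0],[0,0,0,0,0],[0,0,0,0,0],[0,0,0,0,0],[0,0,0,0,0]]

```text
time_s: 3.85
ee_pos: [545.4, -284.8, 12.7]
ee_rot: [180.0, 0.0, 122.5]
force: [0.2, -0.4, -0.5]
gripper_width: 47.6
gripper_force: 0.0
```

>>> send_rows:
  steps:
    - [[0,0,0,0,0],[0,0,0,0,0],[0,0,-0.2,0,0],[0,0,-0.4,0,0],[0,0,-0.6,0,0]]

```text
time_s: 4.27
ee_pos: [543.6, -283.8, 58.8]
ee_rot: [-179.9, -0.3, 122.5]
force: [-0.7, -0.9, -1.2]
gripper_width: 42.2
gripper_force: 30.0
```

>>> send_rows:
  steps:
    - [[0,0,-0.8,0,0],[0,0,-0.8,-0.8,0],[0,0,-0.8,-0.9,0],[0,0,-0.8,-0.9,0],[0,0,-0.8,-0.9,0]]

```text
time_s: 4.68
ee_pos: [544.8, -284.4, 222.1]
ee_rot: [180.0, -0.0, 146.9]
force: [-0.0, -1.0, -1.9]
gripper_width: 41.9
gripper_force: 30.0
```

>>> send_rows:
  steps:
    - [[0,0,-0.6,-0.9,0],[0,0,-0.2,-0.9,0],[0,0,0,-0.9,0],[0,0,0,-0.17,0],[0,0,0,0,0]]

```text
time_s: 5.1
ee_pos: [544.9, -284.5, 252.1]
ee_rot: [180.0, -0.0, 166.2]
force: [0.5, 0.7, -1.5]
gripper_width: 41.5
gripper_force: 30.0
```

```bash
python3 go.py "[(490,285,250,166.3)]"
```

```text
t 5.1 at [ 544.9 -284.5  252.1] yaw 166.23 rp [180.  -0.] w 41.5 F [ 0.5  0.7 -1.5] g 30.0
(490, 285, 250, 166.3) turn -0.01 then dx,dy,dz units [ 4.71 13.51  0.05]
```

>>> send_rows:
  steps:
    - [[0.15,0.42,0,0,0],[0.3,0.84,0,0,0],[0.3,0.84,0,0,0],[0.3,0.84,0,0,0],[0.3,0.84,0,0,0]]

```text
time_s: 5.52
ee_pos: [527.4, -122.7, 251.6]
ee_rot: [180.0, -0.1, 166.2]
force: [-0.3, 0.7, -2.3]
gripper_width: 41.6
gripper_force: 30.0
```

>>> send_rows:
  steps:
    - [[0.3,0.84,0,0,0],[0.3,0.84,0,0,0],[0.3,0.84,0,0,0],[0.3,0.84,0,0,0],[0.3,0.84,0,0,0]]

```text
time_s: 5.93
ee_pos: [508.5, 54.6, 251.9]
ee_rot: [180.0, -0.1, 166.2]
force: [1.6, 1.1, -1.5]
gripper_width: 41.8
gripper_force: 30.0
```

>>> send_rows:
  steps:
    - [[0.3,0.84,0,0,0],[0.3,0.84,0,0,0],[0.3,0.84,0,0,0],[0.3,0.84,0,0,0],[0.3,0.84,0,0,0]]

```text
time_s: 6.35
ee_pos: [489.7, 231.8, 251.8]
ee_rot: [-180.0, -0.1, 166.2]
force: [1.4, 0.2, -1.9]
gripper_width: 42.1
gripper_force: 30.0
```

>>> send_rows:
  steps:
    - [[0.3,0.84,0,0,0],[0.17,0.49,0,0,0],[0,0,0,0,0],[0,0,0,0,0],[0,0,0,0,0]]

```text
time_s: 6.77
ee_pos: [485.0, 285.5, 251.8]
ee_rot: [-179.9, -0.1, 166.3]
force: [-0.5, -0.4, -1.7]
gripper_width: 41.7
gripper_force: 30.0
```

```bash
python3 go.py "[(485.5,286,250,166.3),(485.5,286,16,166.3)]"; python3 - <<'E'
from h import *
o=[]
for n,(u,v) in(('top',(206,225)),('side',(325,195))):
    im,P,K,T=grab(n); o.append(cv2.resize(im[v-50:v+50,u-50:u+50,::-1],(390,390),interpolation=cv2.INTER_CUBIC))
cv2.imwrite('pics/p1.png',np.hstack(o))
E
```

```text
t 6.7667 at [485.  285.5 251.8] yaw 166.29 rp [-1.799e+02 -1.000e-01] w 41.7 F [-0.5 -0.4 -1.7] g 30.0
(485.5, 286, 250, 166.3) turn -0.0 then dx,dy,dz units [-0.01  0.02  0.05]
(485.5, 286, 16, 166.3) turn 0.0 then dx,dy,dz units [0.   0.   5.85]
```

View pics/p1.png

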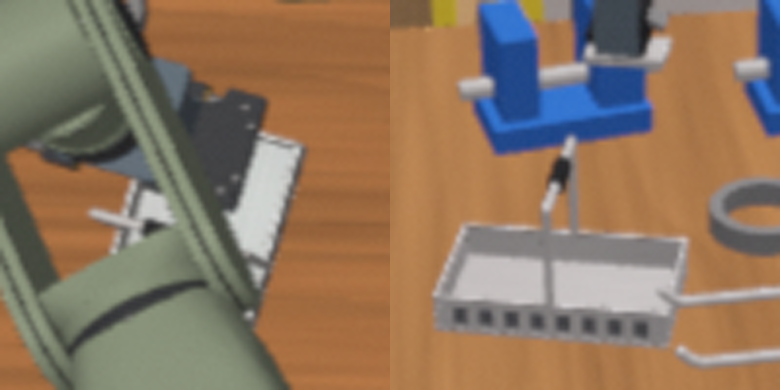

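The view shows the gripper above the far half of the basket. The body's long side lies parallel to the handle, which is clear of it.

>>> send_rows:
  steps:
    - [[0,0,0.5,0,0],[0,0,0.8,0,0],[0,0,0.8,0,0],[0,0,0.8,0,0],[0,0,0.8,0,0]]

```text
time_s: 7.28
ee_pos: [486.0, 284.7, 103.5]
ee_rot: [180.0, 0.0, 166.2]
force: [0.4, 0.7, -2.0]
gripper_width: 41.4
gripper_force: 30.0
```

>>> send_rows:
  steps:
    - [[0,0,0.7,0,0],[0,0,0.6,0,0],[0,0,0.4,0,0],[0,0,0.25,0,0],[0,0,0.15,0,0]]

```text
time_s: 7.7
ee_pos: [485.6, 284.8, 19.3]
ee_rot: [-179.9, -0.1, 166.2]
force: [0.6, 1.0, -1.4]
gripper_width: 42.1
gripper_force: 30.0
```

```bash
python3 go.py "[(485.5,286,17.5,166.3)]"
```

```text
t 7.7 at [485.6 284.8  19.3] yaw 166.22 rp [-1.799e+02 -1.000e-01] w 42.1 F [ 0.6  1.  -1.4] g 30.0
(485.5, 286, 17.5, 166.3) turn -0.01 then dx,dy,dz units [0.01 0.03 0.05]
```

>>> send_rows:
  steps:
    - [[0,0,0.04,0,0],[0,0,0,0,0.62],[0,0,0,0,0.62],[0,0,0,0,0.62],[0,0,0,0,0.62]]

```text
time_s: 8.12
ee_pos: [486.5, 286.4, 19.9]
ee_rot: [179.9, 0.1, 166.3]
force: [0.1, -1.1, 0.8]
gripper_width: 56.4
gripper_force: 0.0
```

>>> send_rows:
  steps:
    - [[0,0,0,0,0.62],[0,0,-0.4,0,0.62],[0,0,-0.8,0,0.62],[0,0,-0.9,0,0.62],[0,0,-0.9,0,0.62]]

```text
time_s: 8.53
ee_pos: [485.3, 285.7, 140.0]
ee_rot: [-180.0, -0.0, 166.3]
force: [0.7, 1.0, 0.4]
gripper_width: 56.3
gripper_force: 0.0
```

>>> send_rows:
  steps:
    - [[0,0,-0.9,0,0.62],[0,0,-0.9,0,1],[0,0,-0.7,0,1],[0,0,-0.2,0,1],[0,0,0,0,1]]

```text
time_s: 8.95
ee_pos: [486.8, 286.6, 249.7]
ee_rot: [179.8, 0.3, 166.3]
force: [1.2, -0.5, -0.3]
gripper_width: 80.6
gripper_force: 0.0
```

```bash
python3 go.py "[(408,-367.5,240,59.6),(485,285,240,166.3),(408,-367.5,240,166.3)]"
```

```text
t 8.95 at [486.8 286.6 249.7] yaw 166.32 rp [179.8   0.3] w 80.6 F [ 1.2 -0.5 -0.3] g 0.0
(408, -367.5, 240, 59.6) turn 15.52 then dx,dy,dz units [-15.1    6.58   0.24]
(485, 285, 240, 166.3) turn -15.52 then dx,dy,dz units [ 1.99 16.3  -0.  ]
(408, -367.5, 240, 166.3) turn 0.0 then dx,dy,dz units [ -1.99 -16.3   -0.  ]
```

>>> send_rows:
  steps:
    - [[-0.05,-0.45,0,0,1],[-0.11,-0.92,0,0,1],[-0.11,-0.92,0,0,1],[-0.11,-0.92,0,0,1],[-0.11,-0.92,0,0,1]]

```text
time_s: 9.37
ee_pos: [464.0, 119.1, 244.3]
ee_rot: [-179.9, -0.2, 166.4]
force: [1.5, -0.5, -0.7]
gripper_width: 90.9
gripper_force: 0.0
```

>>> send_rows:
  steps:
    - [[-0.11,-0.92,0,0,1],[-0.11,-0.92,0,0,1],[-0.11,-0.92,0,0,1],[-0.11,-0.92,0,0,1],[-0.11,-0.92,0,0,1]]

```text
time_s: 9.78
ee_pos: [441.8, -64.6, 244.6]
ee_rot: [-180.0, -0.2, 166.3]
force: [0.9, 0.2, 0.1]
gripper_width: 91.4
gripper_force: 0.0
```

>>> send_rows:
  steps:
    - [[-0.11,-0.92,0,0,1],[-0.11,-0.92,0,0,1],[-0.11,-0.92,0,0,1],[-0.11,-0.92,0,0,1],[-0.11,-0.92,0,0,1]]

```text
time_s: 10.2
ee_pos: [419.8, -248.4, 244.5]
ee_rot: [179.9, -0.2, 166.3]
force: [0.7, 0.5, 0.2]
gripper_width: 91.2
gripper_force: 0.0
```

>>> send_rows:
  steps:
    - [[-0.11,-0.92,0,0,1],[-0.11,-0.92,0,0,1],[-0.15,-1.0,0,0,1],[0,-0.2,0.2,0.5,1],[0,0,0.3,1,1]]

```text
time_s: 10.62
ee_pos: [406.0, -371.6, 224.5]
ee_rot: [-180.0, -0.1, 155.6]
force: [-1.1, -0.3, 0.3]
gripper_width: 91.4
gripper_force: 0.0
```

>>> send_rows:
  steps:
    - [[0,0,0.3,1,1],[0,0,0.3,1,1],[0,0,0.3,1,1],[0,0,0.3,1,1],[0,0,0.3,1,1]]

```text
time_s: 11.03
ee_pos: [405.9, -367.7, 163.7]
ee_rot: [-179.9, -0.3, 121.3]
force: [-0.1, 0.6, 0.3]
gripper_width: 91.1
gripper_force: 0.0
```

>>> send_rows:
  steps:
    - [[0,0,0.3,1,1],[0,0,0.3,1,1],[0,0,0.3,1,1],[0,0,0.3,1,1],[0,0,0.3,1,1]]

```text
time_s: 11.45
ee_pos: [405.7, -367.5, 103.8]
ee_rot: [-179.8, -0.2, 86.9]
force: [-1.1, -0.6, -0.1]
gripper_width: 91.5
gripper_force: 0.0
```

>>> send_rows:
  steps:
    - [[0,0,0,1,1],[0,0,0,1,1],[0,0,0,1,1],[0,0,0,1,1],[0,0,0,0,1]]

```text
time_s: 11.87
ee_pos: [405.9, -367.6, 104.5]
ee_rot: [-179.8, -0.1, 59.6]
force: [-0.0, -0.0, -0.9]
gripper_width: 91.3
gripper_force: 0.0
```

```bash
python3 go.py "[(408,-367.5,7,59.6)]"
```

```text
t 11.8667 at [ 405.9 -367.6  104.5] yaw 59.64 rp [-1.798e+02 -1.000e-01] w 91.3 F [-0.  -0.  -0.9] g 0.0
(408, -367.5, 7, 59.6) turn 0.01 then dx,dy,dz units [0.03 0.04 2.44]
```

>>> send_rows:
  steps:
    - [[0.03,0.04,0.6,0,1],[0,0,0.7,0,1],[0,0,0.6,0,1],[0,0,0.4,0,1],[0,0,0.14,0,1]]

```text
time_s: 12.28
ee_pos: [406.6, -366.3, 5.3]
ee_rot: [-179.6, -0.1, 59.9]
force: [-0.9, 0.2, 0.5]
gripper_width: 91.0
gripper_force: 0.0
```

>>> send_rows:
  steps:
    - [[0,0,0,0,1],[0,0,0,0,0.4],[0,0,0,0,0],[0,0,0,0,0],[0,0,0,0,0]]

```text
time_s: 12.7
ee_pos: [409.6, -369.1, 10.2]
ee_rot: [179.9, 0.0, 59.8]
force: [0.3, 0.3, 0.5]
gripper_width: 67.5
gripper_force: 0.0
```

>>> send_rows:
  steps:
    - [[0,0,0,0,0],[0,0,0,0,0],[0,0,0,0,0],[0,0,0,0,0],[0,0,0,0,0]]

```text
time_s: 13.12
ee_pos: [409.1, -368.7, 9.5]
ee_rot: [180.0, 0.0, 59.8]
force: [-0.7, 0.7, 3.6]
gripper_width: 48.3
gripper_force: 30.0
```

>>> send_rows:
  steps:
    - [[0,0,0,0,0],[0,0,0,0,0],[0,0,0,0,0]]

```text
time_s: 13.37
ee_pos: [409.1, -368.7, 9.5]
ee_rot: [180.0, 0.0, 59.7]
force: [-1.3, 0.8, 5.4]
gripper_width: 48.7
gripper_force: 30.0
```

```bash
python3 - <<'E'
from h import *
o=[]
for n,(u,v) in(('top',(423,252)),('side',(326,362))):
    im,P,K,T=grab(n); o.append(cv2.resize(im[v-35:v+35,u-35:u+35,::-1],(390,390),interpolation=cv2.INTER_CUBIC))
cv2.imwrite('pics/p2.png',np.hstack(o))
E
```

```text
(no output)
```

View pics/p2.png

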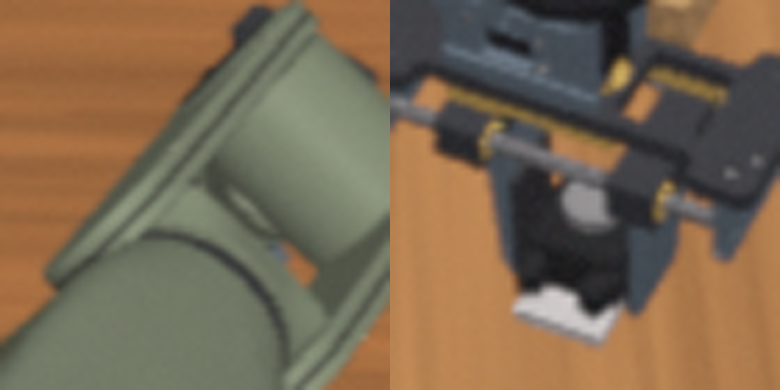

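The side view shows the toe between the fingers, but the opening of 48.7 mm against 44 mm suggests a skewed grasp. I will open, rise and measure it again.

>>> send_rows:
  steps:
    - [[0,0,0,0,1],[0,0,0,0,1],[0,0,0,0,1],[0,0,-0.3,0,1],[0,0,-0.7,0,1]]

```text
time_s: 13.88
ee_pos: [406.9, -366.6, 46.1]
ee_rot: [-179.5, -0.1, 59.7]
force: [-0.1, -0.1, 0.5]
gripper_width: 79.2
gripper_force: 0.0
```

>>> send_rows:
  steps:
    - [[0,0,-0.9,0,1],[0,0,-0.9,0,1],[0,0,-0.6,0,1],[0,0,0,0,1],[0,0,0,0,1]]

```text
time_s: 14.3
ee_pos: [409.6, -369.1, 146.2]
ee_rot: [179.8, 0.0, 59.7]
force: [0.3, -0.4, -1.1]
gripper_width: 91.0
gripper_force: 0.0
```

```bash
cat > toe.py <<'E'
from h import *
im,P,K,T=grab('side'); v,u=362,326
cv2.imwrite('pics/p3.png',cv2.resize(im[v-35:v+35,u-35:u+35,::-1],(490,490),interpolation=cv2.INTER_CUBIC))
Q=P[v-40:v+40,u-40:u+40].reshape(-1,3); C=im[v-40:v+40,u-40:u+40].reshape(-1,3)
m=np.hypot(Q[:,0]-407,Q[:,1]+371)<55
for lo,hi in((6,60),(20,60),(30,42),(42,52)):
    q=Q[m&(Q[:,2]>lo)&(Q[:,2]<hi)]; 
    if len(q)>8: print(lo,hi,len(q),cv2.minAreaRect(q[:,:2].astype(np.float32)),q.mean(0).round(1))
q=Q[m&(Q[:,2]>30)&(Q[:,2]<60)]; A=np.c_[q[:,:2]-q[:,:2].mean(0),np.ones(len(q))]; print('plane',np.linalg.lstsq(A,q[:,2],rcond=None)[0])
E
python3 toe.py; python3 go.py "[]"
```

```text
6 60 537 ((405.7077331542969, -373.2196350097656), (61.23115921020508, 46.79525375366211), 62.005523681640625) [ 406.2 -378.7   30. ]
20 60 429 ((405.7895812988281, -373.0657043457031), (60.403133392333984, 46.79525375366211), 62.005523681640625) [ 407.4 -376.2   34.8]
30 42 265 ((405.836669921875, -372.37860107421875), (58.94412612915039, 46.08860778808594), 60.372535705566406) [ 407.3 -375.    35.6]
42 52 67 ((409.9571533203125, -365.5436096191406), (23.848390579223633, 23.34571075439453), 53.60898971557617) [ 410.6 -364.5   44.9]
plane [ 0.04792758  0.1397053  37.48534875]
t 14.35 at [ 408.7 -368.3  144.6] yaw 59.75 rp [-180.   -0.] w 91.4 F [-1.1 -0.7  0.2] g 0.0
```

View pics/p3.png

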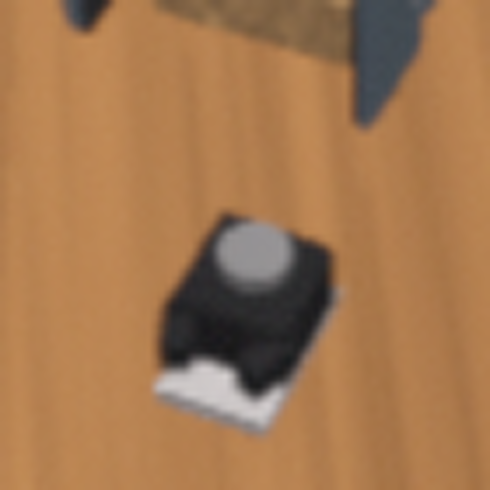

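The toe now lies flat and undisturbed, with its dial at (254,252) in the crop. The fingertips had been pinching below the flat sides, at z under 10 mm, so I will grasp about 6 mm higher.

>>> send_rows:
  steps:
    - [[0,0.02,0.6,-0.18,1],[0,0,0.8,0,1],[0,0,0.8,0,1],[0,0,0.7,0,1],[0,0,0.35,0,1]]

```text
time_s: 14.77
ee_pos: [406.6, -366.1, 9.7]
ee_rot: [-179.4, -0.1, 61.0]
force: [0.9, 0.4, 0.4]
gripper_width: 91.2
gripper_force: 0.0
```

>>> send_rows:
  steps:
    - [[0,0,0,0,1],[0,0,0,0,0.4],[0,0,0,0,0],[0,0,0,0,0],[0,0,0,0,0]]

```text
time_s: 15.18
ee_pos: [410.4, -369.6, 16.3]
ee_rot: [179.9, 0.0, 61.0]
force: [0.7, 0.5, -0.1]
gripper_width: 67.4
gripper_force: 0.0
```

>>> send_rows:
  steps:
    - [[0,0,0,0,0],[0,0,0,0,0],[0,0,0,0,0],[0,0,0,0,0],[0,0,0,0,0]]

```text
time_s: 15.6
ee_pos: [409.7, -369.1, 15.7]
ee_rot: [180.0, 0.0, 61.0]
force: [-1.0, 1.3, 4.5]
gripper_width: 48.6
gripper_force: 30.0
```

>>> send_rows:
  steps:
    - [[0,0,0,0,0.8],[0,0,0,0,0.8],[0.08,0,0,0,0.8],[0.07,0,0,0,0.8],[0,0,0,0,0.8]]

```text
time_s: 16.02
ee_pos: [412.8, -363.1, 14.8]
ee_rot: [-180.0, -0.0, 61.0]
force: [0.7, 0.6, 0.7]
gripper_width: 72.5
gripper_force: 0.0
```

>>> send_rows:
  steps:
    - [[0,0,0,0,0.3],[0,0,0,0,0],[0,0,0,0,0],[0,0,0,0,0],[0,0,0,0,0]]
  squeeze: 20

```text
time_s: 16.43
ee_pos: [412.6, -363.8, 15.1]
ee_rot: [-180.0, -0.0, 61.0]
force: [-0.0, 0.3, 0.3]
gripper_width: 44.3
gripper_force: 19.9
```

>>> send_rows:
  steps:
    - [[0,0,0,0,0],[0,0,0,0,0],[0,0,0,0,0],[0,0,0,0,0],[0,0,0,0,0]]

```text
time_s: 16.85
ee_pos: [412.6, -363.8, 15.1]
ee_rot: [-180.0, -0.0, 61.0]
force: [-0.4, -0.3, -0.3]
gripper_width: 44.0
gripper_force: 19.9
```

```bash
sed -i 's/p3.png/p4.png/' toe.py; python3 toe.py; python3 go.py "[]"
```

```text
6 60 636 ((406.3815612792969, -374.3958740234375), (61.62504196166992, 68.41129302978516), 56.82485580444336) [ 404.8 -379.    33. ]
20 60 531 ((406.3815612792969, -374.3958740234375), (61.62504196166992, 68.41129302978516), 56.82485580444336) [ 406.2 -376.7   37.4]
30 42 266 ((406.4411926269531, -375.15142822265625), (61.459190368652344, 64.95392608642578), 54.42774963378906) [ 404.4 -376.7   35.5]
42 52 120 ((411.16583251953125, -368.7890930175781), (34.82011032104492, 63.686988830566406), 58.84287643432617) [ 409.  -367.8   45.7]
plane [ 0.11058339  0.17125715 40.32683681]
t 16.9 at [ 412.6 -363.8   15.1] yaw 60.99 rp [-180.   -0.] w 43.9 F [-0.2 -0.1 -0.3] g 19.9
```

View pics/p4.png

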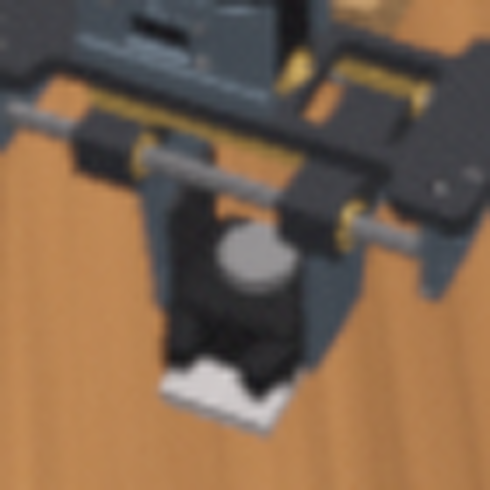

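The picture shows the pads flat on the toe's sides, and the opening is 44.0 mm. I will lift it.

>>> send_rows:
  steps:
    - [[0,0,-0.2,0,0],[0,0,-0.5,0,0],[0,0,-0.8,-0.3,0],[0,0,-0.8,-1,0],[0,0,-0.8,-1,0]]
  squeeze: 30

```text
time_s: 17.32
ee_pos: [412.3, -363.3, 140.6]
ee_rot: [-180.0, -0.0, 77.1]
force: [-0.2, -0.1, -1.6]
gripper_width: 43.9
gripper_force: 29.9
```

>>> send_rows:
  steps:
    - [[0,0,-0.8,-1,0],[0,0,-0.8,-1,0],[0,0,-0.8,-1,0],[0,0,-0.4,-1,0],[0,0,0,-1,0]]

```text
time_s: 17.73
ee_pos: [414.1, -365.0, 256.4]
ee_rot: [179.8, 0.5, 111.5]
force: [0.8, -0.9, -1.7]
gripper_width: 43.9
gripper_force: 29.9
```

>>> send_rows:
  steps:
    - [[0,0,0,-1,0],[0,0,0,-1,0],[0,0,0,-1,0],[0,0,0,-1,0],[0,0,0,-1,0]]

```text
time_s: 18.15
ee_pos: [412.3, -363.4, 251.3]
ee_rot: [180.0, -0.0, 145.9]
force: [0.3, -0.2, -2.3]
gripper_width: 43.8
gripper_force: 29.9
```

>>> send_rows:
  steps:
    - [[0,0,0,-1,0],[0,0,0,-1,0],[0,0,0,-1,0],[0,0,0,0,0],[0,0,0,0,0]]

```text
time_s: 18.57
ee_pos: [412.4, -363.5, 251.3]
ee_rot: [180.0, -0.0, 166.0]
force: [0.1, 0.6, -1.7]
gripper_width: 43.8
gripper_force: 29.9
```

```bash
python3 go.py "[(364,315.6,250,166.3)]"
```

```text
t 18.5667 at [ 412.4 -363.5  251.3] yaw 166.01 rp [180.  -0.] w 43.8 F [ 0.1  0.6 -1.7] g 29.9
(364, 315.6, 250, 166.3) turn -0.04 then dx,dy,dz units [ 5.2  16.21  0.03]
```

>>> send_rows:
  steps:
    - [[0.14,0.44,0,-0.04,0],[0.28,0.87,0,0,0],[0.28,0.87,0,0,0],[0.28,0.87,0,0,0],[0.28,0.87,0,0,0]]

```text
time_s: 18.98
ee_pos: [399.8, -198.0, 251.2]
ee_rot: [180.0, 0.0, 166.2]
force: [1.5, 0.8, -1.5]
gripper_width: 44.1
gripper_force: 29.9
```

>>> send_rows:
  steps:
    - [[0.28,0.87,0,0,0],[0.28,0.87,0,0,0],[0.28,0.87,0,0,0],[0.28,0.87,0,0,0],[0.28,0.87,0,0,0]]

```text
time_s: 19.4
ee_pos: [386.0, -15.6, 251.5]
ee_rot: [180.0, 0.0, 166.3]
force: [1.0, 0.1, -1.5]
gripper_width: 43.8
gripper_force: 29.9
```

>>> send_rows:
  steps:
    - [[0.28,0.87,0,0,0],[0.28,0.87,0,0,0],[0.28,0.87,0,0,0],[0.28,0.87,0,0,0],[0.28,0.87,0,0,0]]

```text
time_s: 19.82
ee_pos: [372.4, 166.7, 251.6]
ee_rot: [180.0, 0.0, 166.3]
force: [1.8, 0.2, -2.1]
gripper_width: 43.8
gripper_force: 29.9
```

>>> send_rows:
  steps:
    - [[0.28,0.87,0,0,0],[0.28,0.87,0,0,0],[0.28,0.87,0,0,0],[0.26,0.8,0,0,0],[0.04,0.18,0,0,0]]

```text
time_s: 20.23
ee_pos: [361.7, 319.9, 251.1]
ee_rot: [179.8, -0.0, 166.5]
force: [0.8, 0.6, -1.2]
gripper_width: 43.8
gripper_force: 29.9
```

>>> send_rows:
  steps:
    - [[0,0,0,0,0],[0,0,0,0,0],[0,0,0,0,0]]

```text
time_s: 20.48
ee_pos: [362.3, 314.0, 251.1]
ee_rot: [-179.9, -0.0, 166.4]
force: [-0.6, 0.6, -2.2]
gripper_width: 43.9
gripper_force: 29.9
```

```bash
python3 go.py "[(364,315.6,21,166.3)]"; python3 - <<'E'
from h import *
im,P,K,T=grab('side')   # basket check: rim and handle still in place?
Q=P.reshape(-1,3);C=im.reshape(-1,3).astype(int)
m=(np.hypot(Q[:,0]-432,Q[:,1]-299)<75)&(C.max(1)-C.min(1)<40)
q=Q[m&(Q[:,2]>112)&(Q[:,2]<140)]; print('bar',len(q),cv2.minAreaRect(q[:,:2].astype(np.float32)))
E
```

```text
t 20.4833 at [362.3 314.  251.1] yaw 166.35 rp [-179.9   -0. ] w 43.9 F [-0.6  0.6 -2.2] g 29.9
(364, 315.6, 21, 166.3) turn 0.01 then dx,dy,dz units [-0.03  0.05  5.75]
bar 74 ((432.6030578613281, 295.55206298828125), (128.9503173828125, 11.067159652709961), 75.90911102294922)
```

>>> send_rows:
  steps:
    - [[-0.03,0.05,0.4,0,0],[0,0,0.8,0,0],[0,0,0.8,0,0],[0,0,0.8,0,0],[0,0,0.8,0,0]]

```text
time_s: 20.95
ee_pos: [364.4, 315.6, 106.5]
ee_rot: [179.9, 0.1, 166.3]
force: [0.7, 1.5, -1.2]
gripper_width: 43.7
gripper_force: 29.9
```

>>> send_rows:
  steps:
    - [[0,0,0.7,0,0],[0,0,0.6,0,0],[0,0,0.4,0,0],[0,0,0.3,0,0],[0,0,0.15,0,0]]

```text
time_s: 21.37
ee_pos: [366.4, 315.4, 23.4]
ee_rot: [180.0, 0.2, 166.4]
force: [-2.4, -9.6, 44.1]
gripper_width: 43.7
gripper_force: 30.0
```

>>> send_rows:
  steps:
    - [[0,0,0,0,0],[0,0,0.02,0,0],[0,0,0,0,0.62],[0,0,0,0,0.62],[0,0,0,0,0.62]]

```text
time_s: 21.78
ee_pos: [364.6, 316.4, 20.9]
ee_rot: [179.9, 0.0, 166.3]
force: [-1.7, -0.6, 0.5]
gripper_width: 56.5
gripper_force: 0.0
```

>>> send_rows:
  steps:
    - [[0,0,0,0,0.62],[0,0,-0.4,0,0.62],[0,0,-0.8,0,0.62],[0,0,-0.9,0,0.62],[0,0,-0.9,0,0.62]]

```text
time_s: 22.2
ee_pos: [363.4, 316.4, 141.1]
ee_rot: [-179.9, -0.1, 166.4]
force: [0.6, 1.0, 0.2]
gripper_width: 56.6
gripper_force: 0.0
```

>>> send_rows:
  steps:
    - [[0,0,-0.9,0,0.62],[0,0,-0.9,0,0.62],[0,0,-0.7,0,0.62],[0,0,-0.2,0,0.62],[0,0,0,0,0.62]]

```text
time_s: 22.62
ee_pos: [364.9, 317.7, 250.6]
ee_rot: [179.8, 0.2, 166.4]
force: [0.9, -0.1, 0.1]
gripper_width: 56.5
gripper_force: 0.0
```

```bash
python3 go.py "[(432,298,245,76.3),(432,298,106,76.3)]"; python3 - <<'E'
from h import *
im,P,K,T=grab('side'); v,u=205,319
cv2.imwrite('pics/p5.png',cv2.resize(im[v-50:v+50,u-50:u+50,::-1],(500,500),interpolation=cv2.INTER_CUBIC))
Q=P.reshape(-1,3);C=im.reshape(-1,3).astype(int)
d=Q-[432,298,0]; c,s=np.cos(np.radians(-13.7)),np.sin(np.radians(-13.7)); bx=d[:,0]*c+d[:,1]*s; by=-d[:,0]*s+d[:,1]*c
q=Q[(np.hypot(Q[:,0]-432,Q[:,1]-299)<75)&(C.max(1)-C.min(1)<40)&(Q[:,2]>112)&(Q[:,2]<140)]; print('bar',len(q),cv2.minAreaRect(q[:,:2].astype(np.float32)),np.median(q[:,2]))
for s0 in(1,-1):
    k=(s0*bx>10)&(s0*bx<94)&(abs(by)<50)&(C.max(1)<70)&(Q[:,2]>10)&(Q[:,2]<70); print(s0,k.sum(),[ (a[k].min().round(),a[k].max().round()) for a in(bx,by,Q[:,2])] if k.any() else '')
E
```

```text
t 22.6167 at [364.9 317.7 250.6] yaw 166.45 rp [179.8   0.2] w 56.5 F [ 0.9 -0.1  0.1] g 0.0
(432, 298, 245, 76.3) turn 13.11 then dx,dy,dz units [-0.08  1.75  0.14]
(432, 298, 106, 76.3) turn 0.0 then dx,dy,dz units [0.   0.   3.48]
bar 74 ((431.61785888671875, 296.28033447265625), (130.9353485107422, 12.060518264770508), 75.2000732421875) 127.96987836995902
1 167 [(np.float64(31.0), np.float64(78.0)), (np.float64(-29.0), np.float64(18.0)), (np.float64(16.0), np.float64(58.0))]
-1 140 [(np.float64(-79.0), np.float64(-29.0)), (np.float64(-34.0), np.float64(19.0)), (np.float64(21.0), np.float64(64.0))]
```

View pics/p5.png

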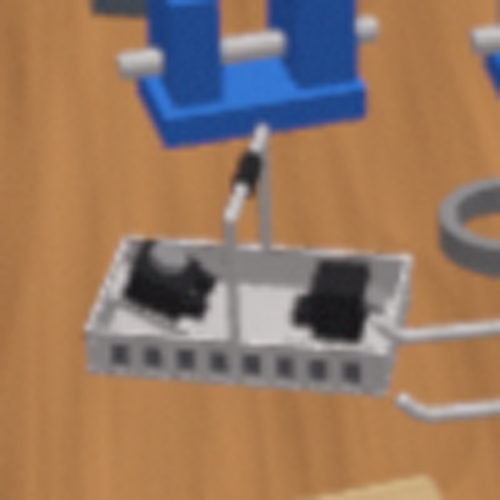

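The picture shows both parts in the basket, the toe on the left at (170,280) and the heel on the right at (335,300). The toe may be leaning, so I will check its height.

```bash
cat > chk.py <<'E'
from h import *
fr=[grab('side') for _ in range(5)]
P=np.nanmedian([f[1] for f in fr],0).reshape(-1,3); C=fr[0][0].reshape(-1,3).astype(int)
d=P-[432,297,0]; c,s=np.cos(np.radians(-13.7)),np.sin(np.radians(-13.7)); bx=d[:,0]*c+d[:,1]*s; by=-d[:,0]*s+d[:,1]*c; z=P[:,2]
for s0 in(-1,1):
    k0=(s0*bx>10)&(s0*bx<94)&(abs(by)<52)&(z>3)&(z<75)
    for n,k in(('black',k0&(C.max(1)<60)),('grey',k0&(C.max(1)>80)&(C.max(1)<165)&(z>22))):
        print(s0,n,k.sum())
        for lo in range(-96,96,8):
            j=k&(bx>=lo)&(bx<lo+8)
            if j.sum()>2: print('   bx',lo,j.sum(),'by %.0f..%.0f'%(by[j].min(),by[j].max()),'z %.0f..%.0f'%(z[j].min(),z[j].max()))
E
python3 chk.py
```

```text
-1 black 134
   bx -80 19 by -23..12 z 37..62
   bx -72 22 by -22..5 z 31..61
   bx -64 20 by -23..-12 z 29..55
   bx -56 19 by -23..-8 z 29..50
   bx -48 24 by -24..16 z 29..51
   bx -40 27 by -24..18 z 26..46
   bx -32 3 by -16..-10 z 32..37
-1 grey 80
   bx -96 5 by -21..-17 z 28..38
   bx -88 10 by -23..-3 z 29..53
   bx -80 11 by -20..13 z 24..62
   bx -72 8 by -19..21 z 23..68
   bx -64 15 by -17..52 z 22..66
   bx -56 15 by -20..11 z 25..63
   bx -48 7 by -20..21 z 26..56
   bx -40 4 by -21..23 z 23..35
   bx -32 5 by -18..19 z 22..34
1 black 159
   bx 32 10 by -15..5 z 23..30
   bx 40 22 by -25..10 z 22..56
   bx 48 31 by -23..9 z 23..56
   bx 56 37 by -24..13 z 19..56
   bx 64 37 by -23..13 z 21..56
   bx 72 21 by -23..16 z 19..56
1 grey 38
   bx 24 7 by -13..8 z 24..30
   bx 40 6 by -21..19 z 23..54
   bx 72 7 by -11..13 z 23..45
   bx 80 13 by -13..11 z 31..42
   bx 88 4 by -13..6 z 37..39
```

The toe's top slopes from z = 46 up to 62 towards the end wall, so its plate rests on the rim. I will pick it up again and set it about 8 mm nearer the middle.

>>> send_rows:
  steps:
    - [[0,-0.08,0.4,0,0.7],[0,0,0.8,0,0.7],[0,0,0.8,0,0.7],[0,0,0.8,0,0.7],[0,0,0.8,0,0.7]]

```text
time_s: 23.33
ee_pos: [362.7, 313.4, 102.3]
ee_rot: [-180.0, -0.0, 166.5]
force: [0.8, 0.1, 0.1]
gripper_width: 63.9
gripper_force: 0.0
```

>>> send_rows:
  steps:
    - [[0,0,0.7,0,0.7],[0,0,0.6,0,0.7],[0,0,0.4,0,0.7],[0,0,0.2,0,0.7],[0,0,0.09,0,0.7]]

```text
time_s: 23.75
ee_pos: [362.3, 313.1, 23.0]
ee_rot: [-179.8, -0.1, 166.5]
force: [-0.7, 0.1, -0.0]
gripper_width: 64.0
gripper_force: 0.0
```

>>> send_rows:
  steps:
    - [[0,0,0,0,0.7],[0,0,0,0,0.3],[0,0,0,0,0],[0,0,0,0,0],[0,0,0,0,0]]
  squeeze: 15

```text
time_s: 24.17
ee_pos: [363.9, 314.4, 25.6]
ee_rot: [179.9, 0.1, 166.5]
force: [-0.4, 0.9, 0.4]
gripper_width: 43.7
gripper_force: 15.0
```

>>> send_rows:
  steps:
    - [[0,0,0,0,0],[0,0,0,0,0],[0,0,0,0,0]]

```text
time_s: 24.42
ee_pos: [363.8, 314.3, 25.4]
ee_rot: [179.9, 0.1, 166.5]
force: [0.6, 1.0, 3.9]
gripper_width: 44.4
gripper_force: 15.0
```

>>> send_rows:
  steps:
    - [[0,0,0,0,0],[0,0,-0.2,0,0],[0,0,-0.2,0,0],[-0.12,0,0,0,0],[-0.13,0,0,0,0]]
  squeeze: 25

```text
time_s: 24.83
ee_pos: [373.1, 311.5, 41.1]
ee_rot: [180.0, 0.0, 166.5]
force: [-0.2, 0.1, -1.2]
gripper_width: 43.6
gripper_force: 25.0
```

>>> send_rows:
  steps:
    - [[0,0,0,0,0],[0,0,0.1,0,0],[0,0,0.1,0,0],[0,0,0.1,0,0],[0,0,0.05,0,0]]

```text
time_s: 25.25
ee_pos: [372.3, 311.0, 25.7]
ee_rot: [-179.9, -0.1, 166.5]
force: [-0.3, 0.2, -0.6]
gripper_width: 44.2
gripper_force: 25.0
```

>>> send_rows:
  steps:
    - [[0,0,0,0,0.66],[0,0,0,0,0.66],[0,0,0,0,0.66],[0,0,0,0,0.66],[0,0,0,0,0.66]]

```text
time_s: 25.67
ee_pos: [373.2, 311.7, 27.0]
ee_rot: [180.0, 0.0, 166.5]
force: [0.1, 0.1, 0.7]
gripper_width: 59.9
gripper_force: 0.0
```

>>> send_rows:
  steps:
    - [[0,0,-0.4,0,0.66],[0,0,-0.8,0,0.66],[0,0,-0.9,0,0.66],[0,0,-0.9,0,0.66],[0,0,-0.9,0,0.66]]

```text
time_s: 26.08
ee_pos: [372.7, 311.3, 184.6]
ee_rot: [180.0, 0.0, 166.5]
force: [0.5, 0.7, -0.1]
gripper_width: 60.4
gripper_force: 0.0
```

>>> send_rows:
  steps:
    - [[0,0,-0.9,0,0.66],[0,0,-0.6,0,0.66],[0,0,-0.2,0,0.66],[0,0,0,0,0.66],[0,0,0,0,0.66]]

```text
time_s: 26.5
ee_pos: [372.5, 311.1, 249.8]
ee_rot: [-179.9, -0.0, 166.5]
force: [-1.3, -0.5, 0.0]
gripper_width: 60.1
gripper_force: 0.0
```

```bash
python3 chk.py|grep -v grey;  python3 go.py "[(432,297,240,76.3)]"
```

```text
-1 black 138
   bx -80 16 by -27..-6 z 21..42
   bx -72 15 by -26..-14 z 21..41
   bx -64 20 by -25..-12 z 18..43
   bx -56 22 by -26..13 z 19..43
   bx -48 34 by -24..16 z 20..43
   bx -40 22 by -26..16 z 23..37
   bx -32 9 by -21..11 z 28..39
   bx -88 12 by -25..14 z 22..43
   bx -80 5 by -26..3 z 39..50
   bx -72 12 by -15..10 z 45..51
   bx -64 11 by -13..13 z 43..52
   bx -56 10 by -10..20 z 40..51
   bx -32 10 by -20..15 z 23..34
1 black 155
   bx 32 9 by -15..2 z 25..41
   bx 40 24 by -22..9 z 22..55
   bx 48 31 by -24..13 z 22..56
   bx 56 38 by -23..15 z 17..56
   bx 64 36 by -22..15 z 20..58
   bx 72 17 by -22..11 z 25..55
   bx 24 7 by -17..9 z 26..32
   bx 40 4 by -16..12 z 50..56
   bx 72 9 by -11..16 z 27..45
   bx 80 13 by -11..8 z 34..42
   bx 88 3 by -10..30 z 34..35
t 26.75 at [372.4 311.1 249.1] yaw 166.45 rp [-1.799e+02 -1.000e-01] w 60.5 F [0.8 0.3 1.1] g 0.0
(432, 297, 240, 76.3) turn 13.11 then dx,dy,dz units [0.01 1.53 0.23]
```

Both parts now lie flat in the basket. Next I turn over the handle.

>>> send_rows:
  steps:
    - [[0,0,0,0.7,0.66],[0,0,0,1,0.66],[0,0,0,1,0.66],[0,0,0,1,0.66],[0,0,0,1,0.66]]

```text
time_s: 27.17
ee_pos: [372.7, 311.3, 249.8]
ee_rot: [-179.9, -0.0, 133.8]
force: [-0.2, -0.6, 0.1]
gripper_width: 60.2
gripper_force: 0.0
```

>>> send_rows:
  steps:
    - [[0,0,0,1,0.66],[0,0,0,1,0.66],[0,0,0,1,0.66],[0,0,0,1,0.66],[0,0,0,1,0.66]]

```text
time_s: 27.58
ee_pos: [372.7, 311.3, 249.8]
ee_rot: [-179.9, 0.0, 99.4]
force: [0.0, -0.1, 0.1]
gripper_width: 60.4
gripper_force: 0.0
```

>>> send_rows:
  steps:
    - [[0,0,0,1,0.66],[0,0,0,1,0.66],[0,0,0,1,0.66],[0,0,0,0.41,0.66],[0,0,0,0,0.66]]

```text
time_s: 28.0
ee_pos: [372.7, 311.3, 249.9]
ee_rot: [-179.9, 0.1, 76.3]
force: [-0.5, -0.3, -1.4]
gripper_width: 60.3
gripper_force: 0.0
```

>>> send_rows:
  steps:
    - [[0,0.3,0,0,0.66],[0,0.6,0,0,0.66],[0.01,0.43,0.2,0,0.66],[0.01,0.2,0.3,0,0.66],[0,0,0.4,0,0.66]]

```text
time_s: 28.42
ee_pos: [435.9, 297.5, 214.1]
ee_rot: [179.9, -0.1, 76.3]
force: [0.6, 1.2, 0.8]
gripper_width: 60.0
gripper_force: 0.0
```

```bash
python3 go.py "[(432,298,105,76.3)]"
```

```text
t 28.4167 at [435.9 297.5 214.1] yaw 76.25 rp [ 1.799e+02 -1.000e-01] w 60.0 F [0.6 1.2 0.8] g 0.0
(432, 298, 105, 76.3) turn -0.01 then dx,dy,dz units [-0.01 -0.1   2.73]
```

>>> send_rows:
  steps:
    - [[0,-0.03,0.6,0,0.66],[0,0,0.7,0,0.66],[0,0,0.6,0,0.66],[0,0,0.4,0,0.66],[0,0,0.25,0,0.66]]

```text
time_s: 28.83
ee_pos: [431.0, 296.8, 109.7]
ee_rot: [-179.8, 0.2, 76.3]
force: [-0.4, 0.4, 1.1]
gripper_width: 60.3
gripper_force: 0.0
```

>>> send_rows:
  steps:
    - [[0,0,0.1,0,0.66],[0,0,0,0,0.66],[0,0,0,0,0.3],[0,0,0,0,0],[0,0,0,0,0]]
  squeeze: 15

```text
time_s: 29.25
ee_pos: [432.2, 298.5, 109.9]
ee_rot: [179.9, -0.1, 76.3]
force: [-0.2, -0.3, -0.4]
gripper_width: 43.1
gripper_force: 0.0
```

>>> send_rows:
  steps:
    - [[0,0,0,0,0],[0,0,0,0,0],[0,0,0,0,0],[0,0,0,0,0],[0,0,0,0,0]]

```text
time_s: 29.67
ee_pos: [431.3, 298.2, 108.9]
ee_rot: [-180.0, -0.0, 76.3]
force: [-1.0, -0.6, 2.2]
gripper_width: 14.1
gripper_force: 15.0
```

>>> send_rows:
  steps:
    - [[0,0,0,0,0],[0,0,0,0,0],[0,0,0,0,0]]
  squeeze: 50

```text
time_s: 29.92
ee_pos: [431.3, 298.2, 108.9]
ee_rot: [-180.0, -0.0, 76.3]
force: [-1.6, -0.2, 2.4]
gripper_width: 13.4
gripper_force: 50.0
```

```bash
python3 go.py "[]"
```

```text
t 29.9167 at [431.3 298.2 108.9] yaw 76.31 rp [-180.   -0.] w 13.4 F [-1.6 -0.2  2.4] g 50.0
```

>>> send_rows:
  steps:
    - [[0,0,-0.1,0,0],[0,0,-0.3,0,0],[0,0,-0.5,0,0],[0,0,-0.6,0,0],[0,0,-0.5,0,0]]

```text
time_s: 30.33
ee_pos: [430.9, 297.5, 188.5]
ee_rot: [-179.9, 0.1, 76.3]
force: [0.1, 1.1, -6.8]
gripper_width: 13.7
gripper_force: 50.0
```

>>> send_rows:
  steps:
    - [[0,0,-0.3,-0.3,0],[0,0,-0.15,-0.6,0],[0,0,0,-0.7,0],[0,0,0,-0.6,0],[0,0,0,-0.36,0]]

```text
time_s: 30.75
ee_pos: [430.7, 297.3, 205.4]
ee_rot: [-179.9, 0.1, 94.1]
force: [-0.1, 0.3, -7.3]
gripper_width: 13.7
gripper_force: 50.0
```

>>> send_rows:
  steps:
    - [[0,0,0,0,0],[0,0,0,0,0]]

```text
time_s: 30.92
ee_pos: [430.9, 297.6, 205.6]
ee_rot: [-179.9, 0.1, 93.9]
force: [-0.5, -0.9, -7.5]
gripper_width: 13.4
gripper_force: 50.0
```

```bash
python3 go.py "[(446,-27,207,93.9),(531,-21,207,93.9)]"
```

```text
t 30.9167 at [430.9 297.6 205.6] yaw 93.85 rp [-1.799e+02  1.000e-01] w 13.4 F [-0.5 -0.9 -7.5] g 50.0
(446, -27, 207, 93.9) turn -0.01 then dx,dy,dz units [-8.12 -0.18 -0.03]
(531, -21, 207, 93.9) turn 0.0 then dx,dy,dz units [0.01 2.13 0.  ]
```

>>> send_rows:
  steps:
    - [[-0.2,0,0,0,0],[-0.5,0,0,0,0],[-0.7,0,0,0,0],[-0.8,-0.02,0,0,0],[-0.8,-0.02,0,0,0]]

```text
time_s: 31.33
ee_pos: [437.6, 176.5, 206.4]
ee_rot: [-180.0, 0.1, 94.0]
force: [0.8, 0.0, -7.2]
gripper_width: 13.5
gripper_force: 50.0
```

>>> send_rows:
  steps:
    - [[-0.8,-0.02,0,0,0],[-0.8,-0.02,0,0,0],[-0.8,-0.02,0,0,0],[-0.8,-0.02,0,0,0],[-0.7,-0.02,0,0,0]]

```text
time_s: 31.75
ee_pos: [444.0, 19.8, 206.7]
ee_rot: [-180.0, 0.1, 93.9]
force: [0.4, -0.5, -8.0]
gripper_width: 13.8
gripper_force: 50.0
```

>>> send_rows:
  steps:
    - [[-0.5,-0.02,0,0,0],[-0.4,-0.02,0,0,0],[-0.2,0,0,0,0],[-0.12,0,-0.03,0,0],[0,0,0,0,0]]

```text
time_s: 32.17
ee_pos: [446.5, -27.0, 208.1]
ee_rot: [180.0, -0.0, 93.8]
force: [0.2, 0.3, -7.0]
gripper_width: 13.9
gripper_force: 50.0
```

>>> send_rows:
  steps:
    - [[0,0,0,0,0],[0,0,0,0,0]]

```text
time_s: 32.33
ee_pos: [446.4, -25.6, 207.9]
ee_rot: [-180.0, -0.0, 94.0]
force: [0.5, 0.2, -6.3]
gripper_width: 13.7
gripper_force: 50.0
```

```bash
python3 go.py "[(531,-21,207,93.9)]"; python3 - <<'E'
from h import *
im,P,K,T=grab('side'); v,u=235,340
cv2.imwrite('pics/p6.png',cv2.resize(im[v-75:v+75,u-90:u+110,::-1],(800,600),interpolation=cv2.INTER_CUBIC))
Q=P.reshape(-1,3);C=im.reshape(-1,3).astype(int)
gr=(C.max(1)-C.min(1)<40)&(C.max(1)>110)
d=Q-[725,73.5,0];c,s=np.cos(np.radians(3.9)),np.sin(np.radians(3.9));x=d[:,0]*c+d[:,1]*s;y=-d[:,0]*s+d[:,1]*c
k=gr&(abs(x+285)<35)&(abs(y+80)<75)&(Q[:,2]>140)&(Q[:,2]<232); print('handle own x,y range',k.sum(),np.percentile(x[k],[2,50,98]),np.percentile(y[k],[2,98]),np.percentile(Q[k,2],[2,98]))
E
```

```text
t 32.3333 at [446.4 -25.6 207.9] yaw 93.96 rp [-180.   -0.] w 13.7 F [ 0.5  0.2 -6.3] g 50.0
(531, -21, 207, 93.9) turn 0.01 then dx,dy,dz units [-0.03  2.12  0.02]
handle own x,y range 137 [-289.71342863 -285.66221627 -279.37683649] [-144.05624567  -23.08368561] [142.12098471 231.1640106 ]
```

View pics/p6.png

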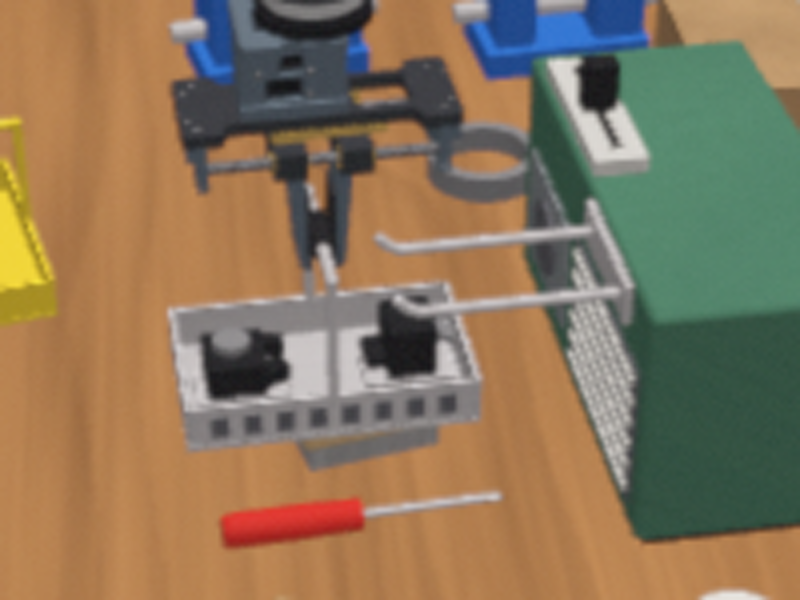

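The picture shows the basket level and loaded, with the handle midway between the prongs and just in front of the tips. I will advance and lower it.

>>> send_rows:
  steps:
    - [[0,0.2,0,0,0],[0,0.4,0,0,0],[0,0.5,0,0,0],[0,0.5,0,0,0],[0,0.3,0,0,0]]

```text
time_s: 32.8
ee_pos: [525.6, -20.4, 207.9]
ee_rot: [179.8, -0.0, 94.0]
force: [1.1, 0.8, -6.2]
gripper_width: 13.7
gripper_force: 50.0
```

>>> send_rows:
  steps:
    - [[0,0.2,0,0,0],[0,0.02,0,0,0],[0,0,0,0,0],[0,0,0,0,0]]

```text
time_s: 33.13
ee_pos: [530.1, -20.4, 207.6]
ee_rot: [-179.9, -0.0, 93.9]
force: [0.1, -0.5, -6.8]
gripper_width: 13.7
gripper_force: 50.0
```

```bash
python3 go.py "[(531,-21,172,93.9)]"
```

```text
t 33.1333 at [530.1 -20.4 207.6] yaw 93.94 rp [-179.9   -0. ] w 13.7 F [ 0.1 -0.5 -6.8] g 50.0
(531, -21, 172, 93.9) turn 0.01 then dx,dy,dz units [-0.02  0.02  0.89]
```

>>> send_rows:
  steps:
    - [[0,0,0.2,0,0],[0,0,0.25,0,0],[0,0,0.2,0,0],[0,0,0.1,0,0],[0,0,0.06,0,0]]

```text
time_s: 33.55
ee_pos: [530.1, -20.6, 174.2]
ee_rot: [-179.9, -0.0, 93.9]
force: [-0.2, 0.2, -7.2]
gripper_width: 13.6
gripper_force: 50.0
```

>>> send_rows:
  steps:
    - [[0,0,0.04,0,0],[0,0,0.03,0,0],[0,0,0.01,0,0],[0,0,0,0,0]]

```text
time_s: 33.88
ee_pos: [531.2, -20.6, 172.5]
ee_rot: [180.0, -0.0, 93.9]
force: [-0.6, -0.7, -7.5]
gripper_width: 13.5
gripper_force: 50.0
```

>>> send_rows:
  steps:
    - [[0,0,0.02,0,0],[0,0,0.02,0,0],[0,0,0,0,0]]

```text
time_s: 34.13
ee_pos: [531.5, -20.6, 171.6]
ee_rot: [179.9, 0.0, 93.9]
force: [-0.9, -0.6, -1.9]
gripper_width: 13.3
gripper_force: 50.0
```

>>> send_rows:
  steps:
    - [[0,0,0.02,0,0],[0,0,0.02,0,0],[0,0,0,0,0]]

```text
time_s: 34.38
ee_pos: [531.5, -20.7, 171.3]
ee_rot: [179.9, 0.0, 93.9]
force: [-3.0, 0.7, 7.2]
gripper_width: 13.7
gripper_force: 50.0
```

Seated on the prongs: the load has left the gripper. I will release it and rise.

>>> send_rows:
  steps:
    - [[0,0,-0.02,0,0],[0,0,0,0,0.3],[0,0,0,0,0.45],[0,0,0,0,0.45],[0,0,0,0,0.45]]

```text
time_s: 34.8
ee_pos: [531.4, -20.7, 169.9]
ee_rot: [180.0, -0.0, 93.9]
force: [0.4, -0.3, -0.9]
gripper_width: 37.2
gripper_force: 0.0
```

>>> send_rows:
  steps:
    - [[0,0,0,0,0.45],[0,0,0,0,0.45],[0,0,-0.2,0,0.45],[0,0,-0.5,0,0.45],[0,0,-0.8,0,0.45]]

```text
time_s: 35.22
ee_pos: [529.3, -20.5, 228.4]
ee_rot: [-179.6, -0.1, 93.9]
force: [0.6, -0.1, 0.1]
gripper_width: 41.0
gripper_force: 0.0
```

>>> send_rows:
  steps:
    - [[0,0,-0.8,0,0.45],[0,0,-0.6,0,0.3],[0,0,-0.3,0,0],[0,0,0,0,0],[0,0,0,0,0]]
  squeeze: 10

```text
time_s: 35.63
ee_pos: [531.2, -20.7, 298.5]
ee_rot: [179.9, 0.0, 93.9]
force: [-0.3, -0.4, -1.3]
gripper_width: 17.2
gripper_force: 0.0
```

```bash
python3 - <<'E'
from h import *
im,P,K,T=grab('side'); v,u=215,365
cv2.imwrite('pics/p7.png',cv2.resize(im[v-75:v+75,u-90:u+110,::-1],(800,600),interpolation=cv2.INTER_CUBIC))
Q=P.reshape(-1,3)
d=Q-[725,73.5,0];c,s=np.cos(np.radians(3.9)),np.sin(np.radians(3.9));x=d[:,0]*c+d[:,1]*s;y=-d[:,0]*s+d[:,1]*c
k=(Q[:,2]>228)&(Q[:,2]<262)&(abs(x+62)<25)&(y>0)&(y<190); print('grip own x,y',k.sum(),np.median(x[k]),y[k].min(),y[k].max(),np.median(Q[k],0))
k=(abs(x+200)<25)&(abs(y+80)<16)&(Q[:,2]>165)&(Q[:,2]<215); print('sleeve',k.sum(),np.median(x[k]),np.median(y[k]),np.percentile(Q[k,2],[5,50,95]))
E
python3 go.py "[]"
```

```text
grip own x,y 109 -61.98526460353823 49.07328310661513 77.0708795221673 [659.05547262 128.08856704 244.43477238]
sleeve 42 -203.1966440697214 -80.69429289583451 [188.29445115 194.87330446 197.37314846]
t 35.6833 at [530.6 -20.6 297.3] yaw 93.92 rp [-179.9   -0. ] w 13.4 F [0.1 0.2 0.7] g 0.0
```

View pics/p7.png

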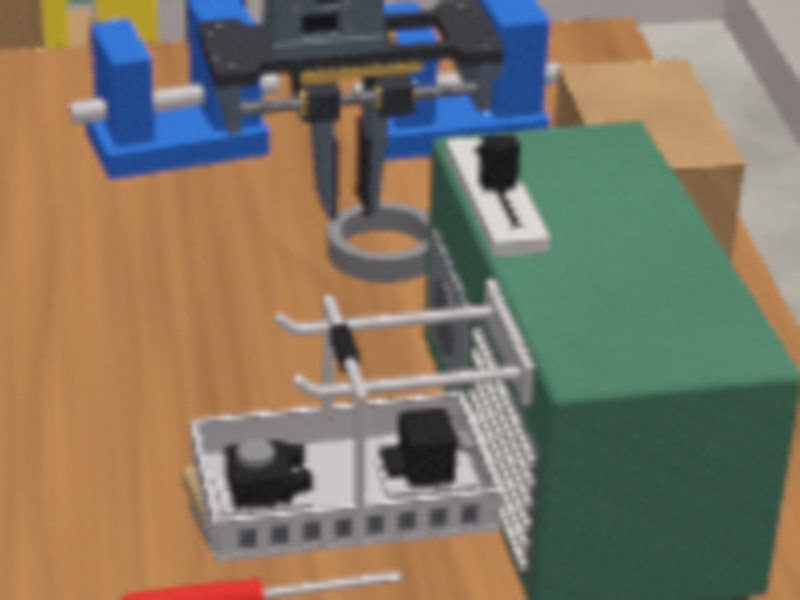

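The picture shows the basket hanging on both prongs with both parts inside, and the slider grip at (499,163).

```bash
python3 go.py "[(661.4,92,297,93.9),(661.4,92,227,93.9)]"
```

```text
t 35.6833 at [530.6 -20.6 297.3] yaw 93.92 rp [-179.9   -0. ] w 13.4 F [0.1 0.2 0.7] g 0.0
(661.4, 92, 297, 93.9) turn 0.0 then dx,dy,dz units [2.59 3.45 0.01]
(661.4, 92, 227, 93.9) turn 0.0 then dx,dy,dz units [0.   0.   1.75]
```

>>> send_rows:
  steps:
    - [[0.3,0.4,0,0,0],[0.5,0.7,0,0,0],[0.5,0.7,0,0,0],[0.5,0.7,0,0,0],[0.5,0.6,0,0,0]]

```text
time_s: 36.1
ee_pos: [649.2, 80.6, 295.6]
ee_rot: [-179.8, 0.0, 93.9]
force: [0.6, -0.1, 0.7]
gripper_width: 0.3
gripper_force: 0.0
```

>>> send_rows:
  steps:
    - [[0.29,0.35,0,0,0],[0,0,0,0,0],[0,0,0.4,0,0],[0,0,0.6,0,0],[0,0,0.4,0,0]]

```text
time_s: 36.52
ee_pos: [660.0, 91.5, 238.8]
ee_rot: [-179.7, 0.0, 93.9]
force: [-0.1, -0.3, -0.9]
gripper_width: 0.4
gripper_force: 0.0
```

>>> send_rows:
  steps:
    - [[0,0,0.2,0,0],[0,0,0.1,0,0],[0,0,0,0,0],[0,0,0,0,0]]

```text
time_s: 36.85
ee_pos: [661.8, 91.9, 230.6]
ee_rot: [179.9, -0.0, 93.9]
force: [-0.1, 0.6, -0.2]
gripper_width: 0.2
gripper_force: 0.0
```

```bash
python3 go.py "[(661.4,92,227,93.9)]"
```

```text
t 36.85 at [661.8  91.9 230.6] yaw 93.9 rp [179.9  -0. ] w 0.2 F [-0.1  0.6 -0.2] g 0.0
(661.4, 92, 227, 93.9) turn 0.0 then dx,dy,dz units [ 0.   -0.01  0.09]
```

>>> send_rows:
  steps:
    - [[0.2,0,0,0,0],[0.25,0,0,0,0],[0.25,0,0,0,0],[0.25,0,0,0,0],[0.25,0,0,0,0]]

```text
time_s: 37.27
ee_pos: [658.7, 141.2, 230.6]
ee_rot: [179.9, 0.0, 93.9]
force: [1.6, -1.3, 2.3]
gripper_width: 0.4
gripper_force: 0.9
```

>>> send_rows:
  steps:
    - [[0.2,0,0,0,0],[0.2,0,0,0,0],[0.15,0,0,0,0],[0.15,0,0,0,0],[0,0,0,0,0]]

```text
time_s: 37.68
ee_pos: [656.9, 161.4, 230.4]
ee_rot: [-180.0, 0.9, 93.9]
force: [0.9, -18.1, 3.1]
gripper_width: 0.6
gripper_force: 9.1
```

```bash
cat > sl.py <<'E'
from h import *
im,P,K,T=grab('side'); Q=P.reshape(-1,3); C=im.reshape(-1,3).astype(int)
d=Q-[725,73.5,0];c,s=np.cos(np.radians(3.9)),np.sin(np.radians(3.9));x=d[:,0]*c+d[:,1]*s;y=-d[:,0]*s+d[:,1]*c
k=(Q[:,2]>205)&(Q[:,2]<222)&(abs(x+62)<25)&(y>0)&(y<200)&(C.min(1)>120); print('track own y',k.sum(),np.percentile(y[k],[1,99]))
k=(Q[:,2]>220)&(Q[:,2]<262)&(abs(x+62)<18)&(y>0)&(y<200)&(C.max(1)<50); print('grip',k.sum(),np.percentile(y[k],[1,50,99]))
E
python3 sl.py; python3 go.py "[]"
```

```text
track own y 280 [  1.85352987 138.49321868]
grip 16 [ 71.47548724  76.21877488 109.37550446]
t 37.7333 at [656.9 161.4 230.3] yaw 93.86 rp [-180.     0.8] w 0.2 F [  1.1 -17.    4.5] g 8.8
```

The finger stalled at the stop with 18 N. The grip has travelled about 53 mm, which puts it at the far end. I will retreat.

>>> send_rows:
  steps:
    - [[0,0,0,0,0],[-0.3,0,0,0,0],[-0.4,0,0,0,0],[0,0,-0.5,0,0],[0,0,-0.9,0,0]]

```text
time_s: 38.15
ee_pos: [656.1, 138.9, 281.3]
ee_rot: [-179.3, 0.0, 93.9]
force: [1.0, -0.4, -0.7]
gripper_width: 0.7
gripper_force: 0.0
```

>>> send_rows:
  steps:
    - [[0,0,-0.9,0,0],[-0.4,0,-0.5,0,0],[-0.6,0,0,0,0],[-0.6,0,0,0,0],[-0.3,0,0,0,0]]

```text
time_s: 38.57
ee_pos: [663.6, 62.1, 342.1]
ee_rot: [180.0, -0.0, 93.8]
force: [0.3, 0.2, -0.0]
gripper_width: 0.5
gripper_force: 0.0
```

>>> send_rows:
  steps:
    - [[0,0,0,0,0],[0,0,0,0,0]]

```text
time_s: 38.73
ee_pos: [663.4, 64.3, 341.4]
ee_rot: [-179.9, -0.1, 93.9]
force: [-0.3, -0.2, 0.1]
gripper_width: 0.6
gripper_force: 0.0
```

```bash
python3 sl.py; python3 - <<'E'
from h import *
im,P,K,T=grab('side'); v,u=215,365
cv2.imwrite('pics/p8.png',cv2.resize(im[v-75:v+75,u-90:u+110,::-1],(640,480),interpolation=cv2.INTER_CUBIC))
E
```

```text
track own y 288 [  1.63969573 137.76024879]
grip 87 [100.02356829 109.50356757 118.11367605]
```

View pics/p8.png

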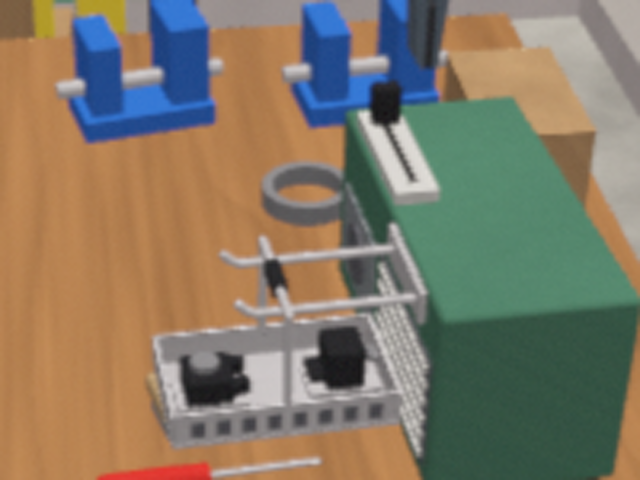

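The picture shows the grip at the far end of its slot, at (385,103), the loaded basket hanging on both prongs, and the gripper clear.

```bash
python3 -c "
from workcell import env
print(env.job_done())"
```

```text
the job is handed in; nothing more can be done
None
```

The job is handed in, with no verdict returned: the toe and heel pieces lie in the basket, the basket hangs on both prongs, and the air slider was pushed to its far stop, which the last picture and depth readings bear out.

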